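# Clip the tape measure onto the tool tote

### The job

Pick up the yellow tape measure from the plywood panel and hang it by its own sprung belt hook in the cut-down notch of the blue tool tote's wall, case upright on the outside, steel tongue inside. It does not go on by its own weight: it wedges on the thicker wall a few millimetres short, so press it fully home, the hook's bend resting on the notch edge, but gently, never leaning on it with more than about 2.5 kg. Then let go, and leave everything else where it lies.

Things in the scene. Friction and masses are not known exactly. Their poses are not given: they have to be found in the camera images.
- tape_mid (a point): Centre of the tape measure's case, 30 mm above its flat underside. Case 32 mm thick (x), 58 mm long (y), 60 mm high (z), yellow and black, 0.17 to 0.3 kg, standing loose on the panel, z up. Red lock lever 3 mm above its top; blade end 5 mm out at the foot of the +y end. Its belt hook is on the +x face. Grip it from above across the 58 mm, by its two end faces, clear of the hook.
- hook_bend (a point): Underside of the bend of the steel belt hook (24 mm wide in y), mid-slot: 20 mm in +x and 14 mm in +z from tape_mid, 44 mm above the case's underside; axes as the tape's. The hook's 2 mm plate lies flat on the case (1 to 54 mm above its underside), its face 2 mm to -x of this point; the sprung tongue hangs from the bend's far side.
- tongue_tip (a point): Lower tip of the hook's sprung tongue, 34 mm below hook_bend; case and plate reach 9 mm lower, so the plate can meet a wall's side before the tongue is over it. Gap from plate to tongue: 5 mm at the bend, 1.5 mm at a nose 25 mm below it, flaring to 5 mm at the tip. Push needed: to spread it over the rim 8 to 15 N, then 3 to 8 N while it slides; it does not slip down by its own weight.
- rim (a point): Middle of the notch's top edge, half-way through the wall. Axes as the tote's: x into the tote, y along the wall, z up. Wall 4 mm thick, top rounded; the edge runs 40 mm each way along y, beside it the wall is 12 mm higher and too thick for the hook (9 mm). Outside (-x) it is plain and upright; inside 60 mm are free. Edge 143 to 153 mm above the bench, differing per run.
- tote: Blue plastic tool tote, 180 mm deep (x), 260 mm wide (y), 130 mm high, open on top, standing on a soft pad: pressed down it sinks about 3.5 mm per 10 N and rises again; otherwise fast. Origin under its middle, 118 mm below the notch edge and 88 mm in +x of it. The notched -x wall faces the robot to within 0.3 rad. Tool handles in its far half stand up to 30 mm above the notch edge.
- pad: Green foam pad under the tote, 210 by 290 mm; origin 35 mm below its top, in the middle; axes as the tote's. The notched wall, from 18 to 22 mm below its edge, thickens on the inside from 4 to 5.2 mm: with the bend still 7 to 3 mm above the edge the tongue's nose must be wedged up this ramp, and that takes 8 to 13 N. Then the bend meets the edge and stops on it: more push only sinks the tote.
- panel: Plywood workpiece fast on the bench, 240 mm (x) by 260 mm (y), its top 18 mm above this origin (middle of its underside), 12 to 18 mm above the bench. The tape measure stands on its near half, with pencil and bracket on the far half.
- pencil: Flat red carpenter's pencil on the panel, 170 mm long (y), 12 by 8 mm; origin under its middle. Leave alone.
- bracket: Steel angle bracket on the panel, 40 by 50 by 40 mm; origin under its middle. Leave alone.
- screwbox: Cardboard screw box, 55 by 85 by 50 mm, standing in the tote's far half; origin under its middle. Leave alone.
- offcut_a: Pine offcut, 110 by 45 by 45 mm, on the bench; origin under its middle. Leave alone.
- offcut_b: Square pine offcut, 70 by 70 by 20 mm, on the bench near the robot; origin under its middle. Leave alone.
- drill: Cordless drill standing on its battery, 75 by 235 mm and 220 mm high, at the left edge of the bench; origin under the battery. Leave alone.
- clamp: Bar clamp lying on the bench at the right, 300 mm long (x), about 30 mm high; origin on the bench under the middle of its bar. Leave alone.
There are look-alikes about, which are no part of the job. Leave any green, pink or turquoise look-alike of the part that bears tape_mid alone.

How it is judged:
By the outcome, as a careful person would: the job done as asked, in the order asked, and still so for the second after the job is handed in, with the robot touching nothing.
It also fails if it takes over 58 s, if anything falls off the work surface, if the arm or the gripper's body presses on something with over 40 N, if the wrist force passes 120 N, or if a joint passes its speed limit or range.

### The arm

A 6-joint arm with a two-finger parallel gripper is mounted at the origin on the work surface. World frame = base frame: x ahead of the robot, y to its left, z up, the work surface at z = 0. Lengths are in m, angles in rad, forces in N, time in s.
With the tool pointing down it reaches from about 0.275 to 0.825 m from the base axis. Payload 4.9 kg.
Tool frame: the origin (TCP) lies at the very end of the fingers, on their centre line; the grasp point (between the pads) lies 19 mm behind it; z points along the fingers, x is the direction in which the jaws open and shut, and the axes are right-handed (so a half turn about z gives the same grasp; the last joint's range is limited). The gripper opens to 85 mm and grips with 20 to 120 N. Pads are 22 mm wide; open, the fingers measure 114 mm over their backs; the gripper's body (76 mm by 85 mm) begins 54 mm behind the grasp point. The pads swing forward as they close: fully open they stand 13 mm farther back than shut.
Start: joints at [-1.305, 0.326, -0.193, 1.052, 0, 1.437], TCP at [0.214, -0.507, 0.209] pointing down, gripper open.
Joint ranges: [-2.65, 2.65], [-0.97, 1.79], [-1.3, 1.35], [-1.93, 2.1], [-1.47, 1.37], [-3.14, 3.14]. Speed limits (rad/s): [2.57, 2.57, 3.14, 3.14, 3.14, 3.14].

### API

Orientations are given as a rotation vector (axis times angle).
In Python, from bench import r gives the robot as it stands.
- The arm moves only by the tool step_arm, never from a script. Its argument "steps" is a list of rows, each a list of 6 numbers: the shift along the tool's x, y, z in mm, then the turn, a rotation vector about the tool's x, y, z in rad. In form: [[dx, dy, dz, rx, ry, rz], ...]. A call has 1 to 5 rows; each row is the pose to reach, as a shift and turn from the pose commanded when the call began, along the tool's axes at that moment; what a row does not reach only later rows make up. A row lasts 1/12 s, in which the tool goes at most 41.7 mm and 7.16 degrees, less where a joint would pass 70% of its speed; a pose out of reach is approached as far as the arm can. A call with a gripper value outside its range is refused whole. "hand" is the gripper command: -1 is fully open, 1 is shut, values between are in proportion, set as the call begins (left out, the last holds). The fingers move at their own pace and stop on an object; "force" is the grip in N (left out, the last holds). Time passes only in rows, so rows that repeat a pose let the fingers close. It gives the time, the measured TCP pose, the force and the opening at its end, in the units of the state.
- r.get_state(): the state, without advancing time (a new reading comes with each control period).
- r.camera(name): name is "scene" or "top"; returns (picture, depth): 400x640x3 uint8, blue, green, red; 400x640 float32, m along the optical axis (not along the pixel's ray), 0 where there is no reading.
- r.get_calibration(name): a dict with "K" (3x3 intrinsics, pixels), "xyz" and "orientation" of the camera in the world. Camera axes: x right, y down, z forward; pixel columns grow to the right and rows downward; lengths in m; the calibration is good to about 2 mm. A picture is of the moment at which its call begins. get_calibration takes no time and is no camera call.
- r.sign_off(): hands the job in, once; it reports no verdict.
Trained networks look in the newest picture that a camera, given by its name, has taken for a name from the list of things; names that differ only in an ending like _2 or _b are one class to them, and where a whole thing is asked for, a point or a joint stands for the part that bears it (a point fixed in the world has none). Each returns a list of dicts, best first, with "conf" (0 to 1); they miss things now and then, are a little off and sometimes report something else, mostly with a low value. They report only what shows in the picture. A call takes as long as a camera call. They do not tell look-alikes from the thing itself.
- r.spot_in(camera, thing): "pixel" ([column, row] in pixels, amid what is visible of it).
- r.place_of(camera, thing): "pixel" ([column, row] in pixels: a listed point, or the origin of a listed thing).
The state is a dict: "time_s": time; "joint_pos": joint angles; "dq": joint speeds; "joint_torque": joint torques, N m; "tcp_pos": TCP position; "tcp_rot": TCP orientation; "wrist_force": force on the tool from outside, world axes, zero at the start; "torque": the same for the moment, N m; "gripper_width": opening from 0.0 (shut) to 1.0 (fully open).
Only numpy, scipy, OpenCV 4.12 (cv2) and the standard library are available. Lean on these libraries where they do the work, as an engineer would, in place of code of your own. Each camera call takes 0.05 s, during which the arm holds its last target. There are 200 camera calls.

## Working session

There is one attempt and no reset: what is moved stays moved. The work goes in short steps, Python scripts to look and compute and a tool call to move; the robot and the scene stay as the last step left them, time stands still between calls to the robot, and variables do not carry over. Pictures are saved under pics/ and viewed, about 8 in all and at most 12, crops included, and the job is handed in when it is done.

Besides the shell and the picture viewer there is one more tool, called after ">>>" by a JSON object that holds its "name" and its "arguments", one argument or row to a line. step_arm: Moves the arm, as the interface text tells. Its arguments: {"type":"object","properties":{"steps":{"type":"array"},"hand":{"type":"number"},"force":{"type":"number"}},"required":["steps"]}

```bash
mkdir -p pics; cat > h.py <<'E'
import numpy as np,cv2
from bench import r
from scipy.spatial.transform import Rotation as R
def cal(n):
    c=r.get_calibration(n);o=np.array(c["orientation"],float)
    M=o if o.shape==(3,3) else (R.from_rotvec(o) if o.size==3 else R.from_quat(o)).as_matrix()
    return np.array(c["K"]),np.array(c["xyz"]),M
def ray(n,p):
    K,t,M=cal(n);return t,M@np.linalg.inv(K)@np.array([p[0],p[1],1.])
def atz(n,p,z):
    t,d=ray(n,p);return t+d*(z-t[2])/d[2]
def cloud(n,D):
    K,t,M=cal(n);v,u=np.mgrid[0:400,0:640]
    return t+(np.stack([u,v,np.ones_like(u)],-1)@np.linalg.inv(K).T*D[...,None])@M.T
def proj(n,P):
    K,t,M=cal(n);q=K@(M.T@(np.array(P)-t));return q[:2]/q[2]
E
python3 - <<'E'
from h import *
print(r.get_calibration("top"),r.get_calibration("scene"))
for n in("top","scene"):
    I,D=r.camera(n);cv2.imwrite(f"pics/{n}0.png",I);np.save(n+"0.npy",D);cv2.imwrite(f"{n}0i.png",I)
    C=cloud(n,D)
    for th in("tape_mid","hook_bend","tongue_tip","rim","tote","panel"):
        for d in r.place_of(n,th)[:3]:
            u,v=np.round(d["pixel"]).astype(int);print(n,th,np.round(d["pixel"],1),round(d["conf"],2),C[min(v,399),min(u,639)].round(3))
print(r.get_state())
E
```

```text
{'K': array([[436.86414654,   0.        , 317.37300215],
       [  0.        , 436.86414654, 203.12907439],
       [  0.        ,   0.        ,   1.        ]]), 'xyz': array([0.25884365, 0.01951812, 1.69416364]), 'orientation': array([-2.12568432,  2.1209466 , -0.18327614])} {'K': array([[489.7031734 ,   0.        , 326.74642754],
       [  0.        , 489.7031734 , 190.32394322],
       [  0.        ,   0.        ,   1.        ]]), 'xyz': array([1.44585312, 0.71951808, 1.10028512]), 'orientation': array([-1.11972164, -2.30039153,  1.04066001])}
top tape_mid [296.6 249.5] 0.74 [0.379 0.109 0.06 ]
top tape_mid [268.2 245. ] 0.72 [0.397 0.218 0.059]
top tape_mid [261.8 206.2] 0.58 [0.543 0.242 0.07 ]
top hook_bend [290.5 246.2] 0.72 [0.395 0.136 0.047]
top hook_bend [266.2 199.6] 0.57 [0.568 0.229 0.062]
top hook_bend [266.7 245.3] 0.52 [0.397 0.221 0.062]
top tongue_tip [336.9 248.6] 0.41 [ 0.386 -0.042  0.014]
top rim [399.5 202.1] 0.74 [ 0.554 -0.273  0.102]
top tote [392.1 182.4] 0.83 [ 0.647 -0.258  0.028]
top tote [375.9 175.6] 0.65 [ 0.658 -0.189  0.081]
top tote [271.1 164.7] 0
[... 764 characters left out ...]
 0.018]
{'time_s': 0.7, 'joint_pos': array([-1.30519207e+00,  3.26164599e-01, -1.92558797e-01,  1.05199059e+00,
        2.81894425e-06,  1.43660069e+00]), 'dq': array([ 2.32941994e-04,  2.39396659e-03, -1.66728098e-03,  9.83232083e-05,
        4.57922388e-04,  5.58064369e-04]), 'joint_torque': array([-4.50894790e-03, -4.43198347e+01,  2.62712610e+01,  8.16656520e-04,
       -2.14262632e-04, -3.55443397e-06]), 'tcp_pos': array([ 0.21410507, -0.50666746,  0.20911581]), 'tcp_rot': array([ 2.61827568e+00, -1.73606140e+00,  1.00184951e-04]), 'wrist_force': array([-0.62122266, -0.60972187,  0.32296561]), 'torque': array([-0.01509869, -0.01917093, -0.01851971]), 'gripper_width': 0.9980045030714657}
```

```bash
python3 - <<'E'
import cv2
a=cv2.imread("top0i.png");b=cv2.imread("scene0i.png")
cv2.imwrite("pics/t1.png",cv2.resize(a[120:320,220:460],None,fx=3,fy=3,interpolation=cv2.INTER_CUBIC))
cv2.imwrite("pics/s1.png",cv2.resize(b[90:310,170:450],None,fx=2.7,fy=2.7,interpolation=cv2.INTER_CUBIC))
E
```

```text
(no output)
```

View pics/t1.png

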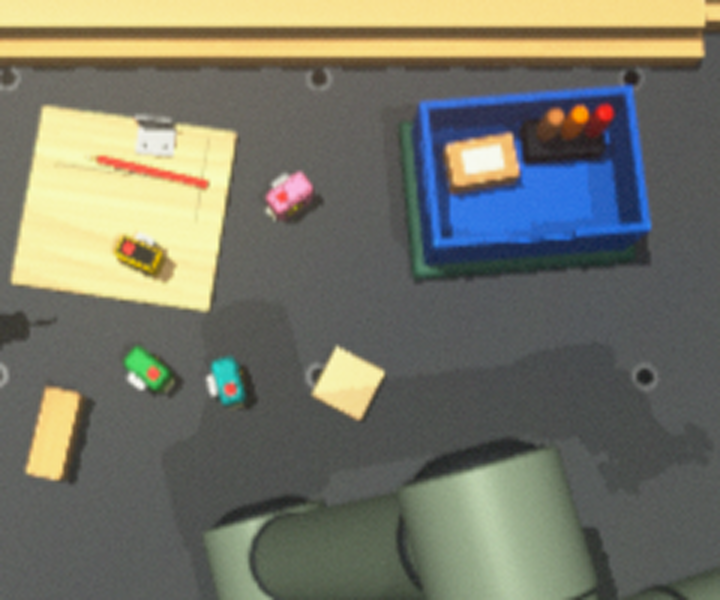

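View pics/s1.png

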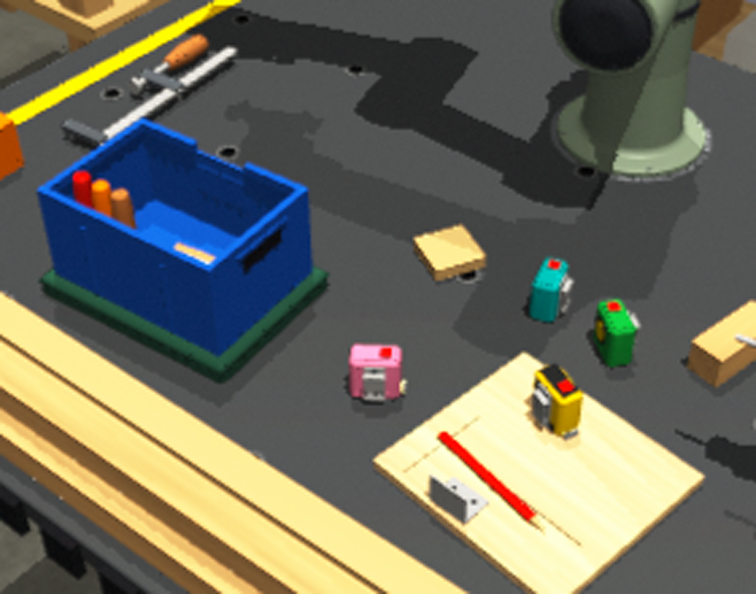

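The yellow tape is at about (267,205) in the top image, hook facing +x. The tote notch is at about (405,197) on the near wall. Next I'll measure both in the depth clouds.

```bash
python3 - <<'E'
from h import *
for n in("top","scene"):
    Ds=[]
    for k in range(4):
        I,D=r.camera(n);Ds.append(np.where(D>0,D,np.nan))
    D=np.nanmedian(Ds,0);np.save(n+"m.npy",D);C=cloud(n,D)
    near=lambda x,y,rr:np.hypot(C[...,0]-x,C[...,1]-y)<rr
    pan=near(.56,.22,.09)&(C[...,2]<.03)&(C[...,2]>0)
    zp=np.median(C[pan][:,2]);print(n,"panel z",zp)
    hsv=cv2.cvtColor(I,cv2.COLOR_BGR2HSV)
    m=near(.545,.235,.06)&(C[...,2]>zp+.012)
    P=C[m];print(n,m.sum(),P.min(0).round(4),P.max(0).round(4))
    T=P[P[:,2]>zp+.052];print("top face",len(T),T.mean(0).round(4))
    q=cv2.minAreaRect((T[:,:2]*1000).astype(np.float32));print("rect",q, "z",np.median(T[:,2]))
    q=cv2.minAreaRect((P[:,:2]*1000).astype(np.float32));print("rectall",q)
    v,u=np.nonzero(m);print("pix",u.min(),u.max(),v.min(),v.max())
    # bench height
    b=near(.45,-.1,.03);print("bench",np.median(C[b][:,2]))
    # rim: tote wall
    w=(C[...,0]>.5)&(C[...,0]<.85)&(C[...,1]>-.45)&(C[...,1]<-.05)&(C[...,2]>.13)&(hsv[...,0]>95)&(hsv[...,0]<130)&(hsv[...,1]>120)
    W=C[w];print("tote",len(W));q=cv2.minAreaRect((W[:,:2]*1000).astype(np.float32));print(q,cv2.boxPoints(q).round(1).tolist(),np.percentile(W[:,2],[10,50,90]))
    np.save(n+"W.npy",W)
    for th in("tape_mid","hook_bend","rim"):
      for d in r.place_of(n,th): print(th,np.round(d["pixel"],1),round(d["conf"],2))
E
python3 - <<'E'
import cv2,numpy as np
a=cv2.imread("top0i.png");b=cv2.imread("scene0i.png")
f=lambda i,x,y,w,h,s:cv2.resize(i[y:y+h,x:x+w],None,fx=s,fy=s,interpolation=cv2.INTER_NEAREST)
c=np.hstack([f(a,248,190,36,30,11),f(b,356,218,36,30,11)])
d=np.hstack([f(a,350,188,94,30,4.2),f(b,215,125,94,60,4.2)[:126]]) 
cv2.imwrite("pics/z.png",np.vstack([c,cv2.copyMakeBorder(d,0,0,0,max(0,c.shape[1]-d.shape[1]),0)[:,:c.shape[1]]]))
E
```

```text
top panel z 0.012184963640685331
top 169 [0.5273 0.1993 0.0247] [0.5772 0.2585 0.0789]
top face 125 [0.5502 0.2287 0.0717]
rect ((551.869873046875, 229.12921142578125), (56.96702575683594, 34.46132278442383), 65.55596160888672) z 0.07201112368893825
rectall ((554.1629638671875, 227.76730346679688), (57.52614212036133, 42.73623275756836), 65.66475677490234)
pix 258 274 198 212
bench -0.0010978516542070604
tote 756
((642.8787841796875, -256.99078369140625), (181.2454071044922, 263.879150390625), 4.6617021560668945) [[541.7999877929688, -132.89999389648438], [563.2999877929688, -395.8999938964844], [743.9000244140625, -381.1000061035156], [722.5, -118.0999984741211]] [0.14235829 0.15432978 0.15733797]
tape_mid [297.1 245.8] 0.63
tape_mid [265.6 207.2] 0.56
tape_mid [271.1 242.8] 0.47
tape_mid [314.4 182.4] 0.45
hook_bend [293.6 250.3] 0.75
hook_bend [266.8 201.1] 0.67
hook_bend [313.5 178.9] 0.6
hook_bend [262.5 248.9] 0.58
rim [399.1 199.1] 0.61
rim [262.4 188.8] 0.15
scene panel z 0.012720578310535302
scene 352 [0.5313 0.2002 0.0249] [0.5804 0.2614 0.0767]
top face 163 [0.5566 0.2326 
[... 184 characters left out ...]
(57.30300521850586, 39.87666702270508), 67.40484619140625)
pix 367 385 225 249
bench -0.0008153462591821148
tote 1484
((644.0921020507812, -256.64617919921875), (183.7567596435547, 265.37738037109375), 4.634859085083008) [[541.7999877929688, -131.8000030517578], [563.2000122070312, -396.29998779296875], [746.4000244140625, -381.5], [724.9000244140625, -117.0]] [0.13331465 0.14874271 0.15628007]
tape_mid [377.8 241.3] 0.94
tape_mid [395.  209.9] 0.77
tape_mid [309.  225.5] 0.72
tape_mid [373.4 198.7] 0.68
hook_bend [403.7 210. ] 0.86
hook_bend [309.7 229.2] 0.86
hook_bend [372.6 233.5] 0.76
hook_bend [379.1 195.8] 0.71
rim [254.5 146.2] 0.71<stdin>:6: RuntimeWarning: All-NaN slice encountered
```

View pics/z.png

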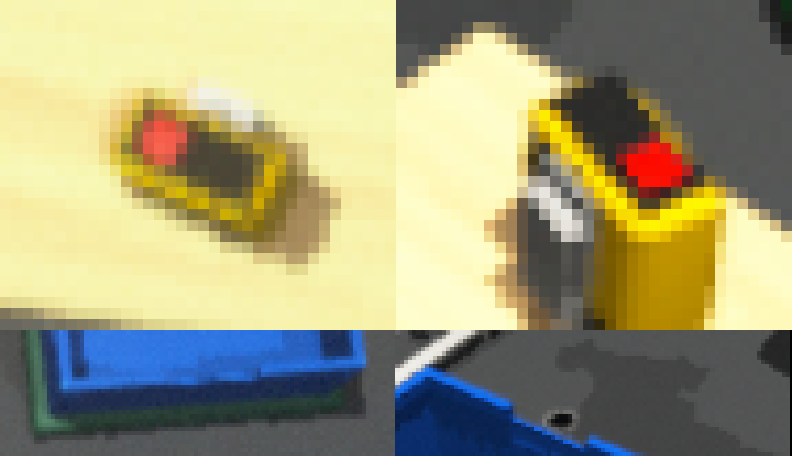

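The picture shows the tape case with its long axis at about 66° in world (yaw −0.42) and the hook on the far (+x) side. The notch is in the near wall. I'll work out the targets and the first move.

```bash
cat >> h.py <<'E'
def go(pos,yaw,flip=0):
    """tool down, jaw axis (tool x) along y axis of yaw (+pi*flip); prints shift mm, rotvec in tool frame"""
    s=r.get_state();M=R.from_rotvec(s["tcp_rot"])
    a=yaw+np.pi/2+np.pi*flip
    x=np.array([np.cos(a),np.sin(a),0]);z=np.array([0,0,-1.]);T=R.from_matrix(np.stack([x,np.cross(z,x),z],1))
    print("shift",(M.inv().apply(np.array(pos)-s["tcp_pos"])*1000).round(1),"turn",(M.inv()*T).as_rotvec().round(4),"q6",s["joint_pos"][5].round(3),"q1",s["joint_pos"][0].round(3))
E
python3 - <<'E'
from h import *
print(R.from_rotvec(r.get_state()["tcp_rot"]).as_matrix().round(3))
for n,p in(("top",(399.3,200.5)),("scene",(254,146.5))):print(n,atz(n,p,.145).round(4))
for n,p in(("top",(266,206.5)),("scene",(378,241.3))):print(n,atz(n,p,.0425).round(4))
for n,p in(("top",(266.6,200.5)),("scene",(372.6,233.5))):print(n,atz(n,p,.0565).round(4))
for f in(0,1): go((.552,.230,.16),-.415,f)
# notch in cloud: rotate into tote frame
y=.0815
for n in("top","scene"):
    C=cloud(n,np.load(n+"m.npy"));d=C-[.6435,-.2568,0];X=d[...,0]*np.cos(y)+d[...,1]*np.sin(y);Y=-d[...,0]*np.sin(y)+d[...,1]*np.cos(y)
    for lo in range(-100,100,10):
        m=(np.abs(X+.088)<.012)&(Y*1e3>=lo)&(Y*1e3<lo+10)&(C[...,2]>.11)
        if m.sum(): print(n,lo,np.percentile(C[m][:,2],[50,90,98]).round(4),end=";")
    print()
    m=(np.abs(Y)<.13)&(X<-.06)&(X>-.11)&(C[...,2]>.152);A=C[m];print(m.sum(),np.percentile(X[m],[2,50,98]).round(4),"line",np.polyfit(A[:,1],A[:,0],1))
E
```

```text
[[ 0.389 -0.921  0.   ]
 [-0.921 -0.389 -0.   ]
 [ 0.     0.    -1.   ]]
top [ 0.5513 -0.2626  0.145 ]
scene [ 0.5413 -0.2677  0.145 ]
top [0.5465 0.2308 0.0425]
scene [0.5588 0.2432 0.0425]
top [0.5673 0.2273 0.0565]
scene [0.554  0.2197 0.0565]
shift [-547.  -598.    49.1] turn [ 0.     -0.     -2.3268] q6 1.437 q1 -1.305
shift [-547.  -598.    49.1] turn [-0.     -0.      0.8148] q6 1.437 q1 -1.305
top -100 [0.1532 0.1568 0.1573];top -90 [0.1505 0.1583 0.1588];top -80 [0.1528 0.1554 0.1567];top -70 [0.1535 0.1583 0.1585];top -60 [0.1529 0.1579 0.1582];top -50 [0.1497 0.1574 0.1593];top -40 [0.1377 0.1456 0.1464];top -30 [0.1332 0.1406 0.1422];top -20 [0.1384 0.1443 0.1454];top -10 [0.1412 0.1427 0.1433];top 0 [0.1399 0.1422 0.1427];top 10 [0.1328 0.1418 0.1429];top 20 [0.1334 0.145  0.1455];top 30 [0.1399 0.1524 0.1546];top 40 [0.1529 0.1559 0.158 ];top 50 [0.1511 0.157  0.1572];top 60 [0.1541 0.1568 0.1588];top 70 [0.153  0.1561 0.1575];top 80 [0.1521 0.1568 0.1583];top 90 [0.1529 0.1581 0.1591];
155 [-0.0909 -0.0852 -0.0635] line [-0.07561739  0.54029601]
scene -100 [0.1371 0.1555 0.1576];scene -90 [0.1348 0.1555 0.1562];scene -80 [0.1376 0.1555 0.1563];scene -70 [0.1351 0.1555 0.1562];scene -60 [0.1352 0.1551 0.1557];scene -50 [0.1421 0.1549 0.156 ];scene -40 [0.127  0.1435 0.1445];scene -30 [0.1299 0.1411 0.1437];scene -20 [0.1273 0.1413 0.1421];scene -10 [0.1251 0.141  0.1424];scene 0 [0.1307 0.1416 0.1441];scene 10 [0.1266 0.1409 0.144 ];scene 20 [0.1241 0.1406 0.1435];scene 30 [0.13   0.1438 0.1527];scene 40 [0.1339 0.156  0.1563];scene 50 [0.1324 0.1551 0.1564];scene 60 [0.1387 0.1558 0.1569];scene 70 [0.1325 0.1553 0.1576];scene 80 [0.1346 0.1551 0.1566];scene 90 [0.1504 0.1552 0.1574];
151 [-0.0906 -0.0833 -0.0618] line [-0.08105151  0.54066893]
```

>>> {"name": "step_arm", "arguments": {
  "steps": [
    [-137,-150,12,0,0,-0.582],
    [-137,-150,12,0,0,-0.582],
    [-137,-150,12,0,0,-0.582],
    [-137,-150,12,0,0,-0.582],
    [-137,-150,12,0,0,-0.582]
  ],
  "hand": -1
}}

```text
time_s: 1.82
tcp_pos: [0.2993, -0.3198, 0.1969]
tcp_rot: [-3.008, 0.904, -0.0]
wrist_force: [1.0, 0.5, -0.5]
gripper_width: 1.001
```

>>> {"name": "step_arm", "arguments": {
  "steps": [
    [-32,-200,12,0,0,-0.582],
    [-32,-200,12,0,0,-0.582],
    [-32,-200,12,0,0,-0.582],
    [-32,-200,12,0,0,-0.582],
    [-32,-200,12,0,0,-0.582]
  ]
}}

```text
time_s: 2.23
tcp_pos: [0.384, -0.1357, 0.1853]
tcp_rot: [3.142, -0.002, 0.001]
wrist_force: [0.7, -0.5, -0.1]
gripper_width: 1.0
```

```bash
python3 - <<'E'
from h import *
go((.552,.230,.13),-.415,0);s=r.get_state();print(s["time_s"],s["tcp_pos"],s["wrist_force"])
E
```

```text
shift [ 167.6 -365.9   55.4] turn [ 5.0000e-04 -8.0000e-04 -1.1568e+00] q6 1.05 q1 -0.522
2.2333 [ 0.38397479 -0.13570168  0.18526534] [ 0.71067191 -0.46593823 -0.08928238]
```

>>> {"name": "step_arm", "arguments": {
  "steps": [
    [84,-183,13,0,0,-0.578],
    [84,-183,13,0,0,-0.578],
    [84,-183,13,0,0,-0.578],
    [84,-183,13,0,0,-0.578],
    [84,-183,13,0,0,-0.578]
  ]
}}

```text
time_s: 2.65
tcp_pos: [0.4696, 0.0471, 0.1722]
tcp_rot: [3.011, 0.895, 0.002]
wrist_force: [0.0, -0.8, 0.6]
gripper_width: 0.996
```

>>> {"name": "step_arm", "arguments": {
  "steps": [
    [170,-108,35,0,0,-0.578],
    [170,-108,35,0,0,-0.578],
    [170,-108,35,0,0,-0.578],
    [170,-108,35,0,0,-0.578],
    [170,-108,35,0,0,-0.578]
  ]
}}

```text
time_s: 3.07
tcp_pos: [0.554, 0.2297, 0.1366]
tcp_rot: [2.632, 1.716, 0.001]
wrist_force: [1.6, -0.6, -0.2]
gripper_width: 1.001
```

```bash
python3 - <<'E'
from h import *
go((.5540,.2295,.034),-.415,0);s=r.get_state();print(s["time_s"],s["tcp_pos"],s["wrist_force"])
I,D=r.camera("scene");cv2.imwrite("pics/a.png",cv2.resize(I[170:300,300:450],None,fx=4,fy=4,interpolation=cv2.INTER_CUBIC))
E
```

```text
shift [ -0.2   0.  102.6] turn [ 0.0002 -0.0004 -0.0005] q6 0.685 q1 0.27
3.0667 [0.55402223 0.22970866 0.13660364] [ 1.61667729 -0.64815407 -0.24247481]
```

View pics/a.png

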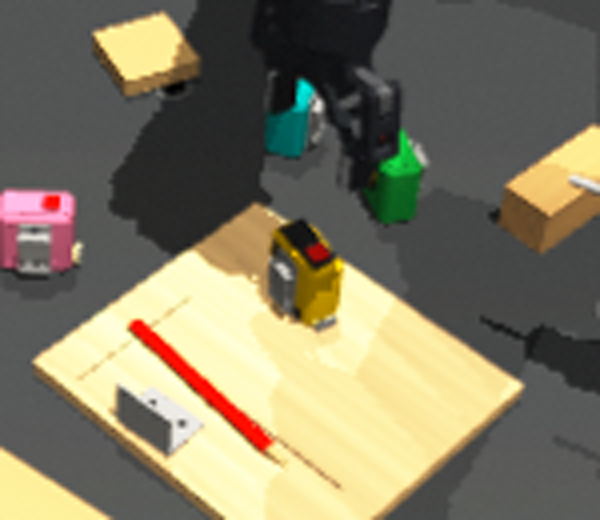

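The open gripper sits squarely above the yellow tape, about (305,270) in the crop, with the jaws along its length. I'll descend and grip.

>>> {"name": "step_arm", "arguments": {
  "steps": [
    [0,0,30,0,0,0],
    [0,0,60,0,0,0],
    [0,0,85,0,0,0],
    [0,0,103,0,0,0],
    [0,0,109,0,0,0]
  ]
}}

```text
time_s: 3.53
tcp_pos: [0.5508, 0.2264, 0.0249]
tcp_rot: [-2.636, -1.706, 0.008]
wrist_force: [-0.6, -1.2, -0.1]
gripper_width: 1.001
```

>>> {"name": "step_arm", "arguments": {
  "steps": [
    [0,0,0,0,0,0],
    [0,0,0,0,0,0],
    [0,0,0,0,0,0],
    [0,0,0,0,0,0],
    [0,0,0,0,0,0]
  ],
  "hand": 1,
  "force": 40
}}

```text
time_s: 3.95
tcp_pos: [0.5547, 0.2274, 0.0296]
tcp_rot: [2.637, 1.706, 0.004]
wrist_force: [1.0, 0.3, 3.2]
gripper_width: 0.669
```

>>> {"name": "step_arm", "arguments": {
  "steps": [
    [0,0,0,0,0,0],
    [0,0,0,0,0,0],
    [0,0,0,0,0,0],
    [0,0,0,0,0,0],
    [0,0,0,0,0,0]
  ],
  "force": 100
}}

```text
time_s: 4.37
tcp_pos: [0.5553, 0.2274, 0.0301]
tcp_rot: [2.636, 1.706, 0.006]
wrist_force: [-0.2, -0.3, 6.3]
gripper_width: 0.652
```

```bash
python3 - <<'E'
from h import *
s=r.get_state();print(s)
for n,b in(("scene",(330,190,100,70)),("top",(240,180,60,50))):
    I,D=r.camera(n);x,y,w,h=b;cv2.imwrite(f"{n}_g.png",cv2.resize(I[y:y+h,x:x+w],(400,h*400//w),interpolation=cv2.INTER_CUBIC))
a=cv2.imread("scene_g.png");b=cv2.imread("top_g.png")
hh=min(a.shape[0],b.shape[0]);cv2.imwrite("pics/g.png",np.hstack([a[:hh],b[:hh]]))
E
```

```text
{'time_s': 4.3667, 'joint_pos': array([ 2.66065461e-01,  5.82513285e-01, -2.83772871e-01,  7.00500544e-01,
       -5.12888576e-04,  6.88005706e-01]), 'dq': array([-8.04614998e-04, -1.14574515e-03, -9.18629539e-04, -1.71366940e-03,
        2.38889655e-03, -7.19962164e-05]), 'joint_torque': array([ 3.19652483e-01, -4.85671306e+01,  1.93561202e+01, -4.88627655e-02,
        2.28852876e-01, -2.01521907e-03]), 'tcp_pos': array([0.55528566, 0.22744126, 0.03007797]), 'tcp_rot': array([2.63594172, 1.70606822, 0.00575359]), 'wrist_force': array([-0.16319818, -0.26867734,  6.34612865]), 'torque': array([-0.18056656,  0.0329241 , -0.03525991]), 'gripper_width': 0.6516548971272937}
```

View pics/g.png

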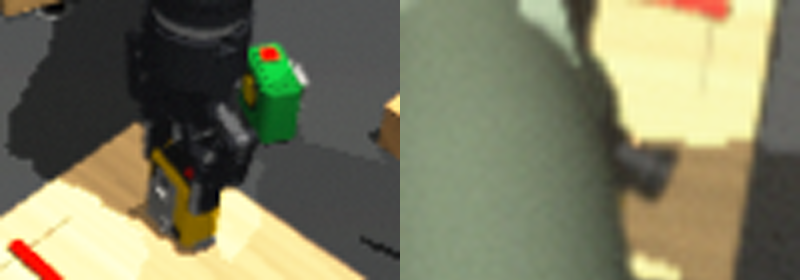

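The tape is held between the pads. I'll lift it and move to in front of the notch.

>>> {"name": "step_arm", "arguments": {
  "steps": [
    [0,0,-15,0,0,0],
    [0,0,-50,0,0,0],
    [0,0,-90,0,0,0],
    [0,0,-130,0,0,0],
    [0,0,-170,0,0,0]
  ]
}}

```text
time_s: 4.88
tcp_pos: [0.5525, 0.227, 0.1997]
tcp_rot: [-2.637, -1.707, 0.001]
wrist_force: [0.7, 0.4, -1.9]
gripper_width: 0.654
```

>>> {"name": "step_arm", "arguments": {
  "steps": [
    [0,0,-25,0,0,0],
    [0,0,-25,0,0,0],
    [0,0,-25,0,0,0],
    [0,0,-25,0,0,0]
  ]
}}

```text
time_s: 5.22
tcp_pos: [0.5524, 0.2269, 0.2219]
tcp_rot: [-2.637, -1.707, 0.003]
wrist_force: [-0.7, -0.2, -3.1]
gripper_width: 0.651
```

```bash
python3 - <<'E'
from h import *
go((.500,-.265,.23),.0815,0);s=r.get_state();print(s["time_s"],s["tcp_pos"],s["wrist_force"],s["torque"],s["gripper_width"])
E
```

```text
shift [-470.3  153.6   -7.8] turn [-0.0019  0.0008 -0.5033] q6 0.688 q1 0.266
5.2167 [0.55242441 0.22691687 0.22188217] [-0.69543165 -0.18211419 -3.14018738] [ 0.02645381  0.04283274 -0.03187976] 0.6512764288873213
```

>>> {"name": "step_arm", "arguments": {
  "steps": [
    [-40,13,-3,0,0,0],
    [-80,26,-3,0,0,0],
    [-120,39,-3,0,0,0],
    [-156,51,-3,0,0,0],
    [-156,51,-3,0,0,0]
  ]
}}

```text
time_s: 5.63
tcp_pos: [0.5338, 0.0577, 0.2237]
tcp_rot: [2.643, 1.697, -0.01]
wrist_force: [0.4, 0.2, -3.1]
gripper_width: 0.65
```

>>> {"name": "step_arm", "arguments": {
  "steps": [
    [-40,13,-3,0,0,0],
    [-80,26,-3,0,0,0],
    [-120,39,-3,0,0,0],
    [-156,51,-3,0,0,0],
    [-156,51,-3,0,0,0]
  ]
}}

```text
time_s: 6.05
tcp_pos: [0.5169, -0.1053, 0.2269]
tcp_rot: [2.644, 1.697, -0.007]
wrist_force: [0.6, 0.8, -2.6]
gripper_width: 0.647
```

>>> {"name": "step_arm", "arguments": {
  "steps": [
    [-40,13,-3,0,0,-0.12],
    [-80,26,-3,0,0,-0.24],
    [-120,39,-3,0,0,-0.36],
    [-150,49,-3,0,0,-0.45],
    [-158,52,-3,0,0,-0.503]
  ]
}}

```text
time_s: 6.47
tcp_pos: [0.4999, -0.2697, 0.2296]
tcp_rot: [-2.13, -2.307, 0.005]
wrist_force: [0.4, -0.4, -1.8]
gripper_width: 0.651
```

>>> {"name": "step_arm", "arguments": {
  "steps": [
    [0,0,0,0,0,0],
    [0,0,0,0,0,0],
    [0,0,0,0,0,0]
  ]
}}

```text
time_s: 6.72
tcp_pos: [0.5009, -0.2631, 0.2307]
tcp_rot: [-2.128, -2.307, -0.0]
wrist_force: [-0.1, 0.7, -3.2]
gripper_width: 0.653
```

```bash
python3 - <<'E'
from h import *
go((.500,-.265,.1565),.0815,0);s=r.get_state();print(s["time_s"],s["tcp_pos"],s["tcp_rot"],s["wrist_force"],s["torque"],s["gripper_width"])
Is=[]
for n in("top","scene"):
    I,D=r.camera(n);K,C=0,cloud(n,D);np.save(n+"h.npy",D);cv2.imwrite(n+"hi.png",I)
    for th in("tape_mid","hook_bend","tongue_tip","rim"):
        for d in r.place_of(n,th)[:4]:print(n,th,np.round(d["pixel"],1),round(d["conf"],2))
    c=proj(n,(.525,-.265,.2)).astype(int);print(c)
    Is.append(cv2.resize(I[c[1]-35:c[1]+35,c[0]-35:c[0]+35],(395,395),interpolation=cv2.INTER_CUBIC))
cv2.imwrite("pics/h.png",np.hstack(Is))
E
```

```text
shift [-2.  -0.9 74.2] turn [-0.0021 -0.0024 -0.0005] q6 -0.695 q1 -0.614
6.7167 [ 0.500872   -0.26307768  0.2306801 ] [-2.12750094e+00 -2.30721308e+00 -1.97802655e-04] [-0.07156598  0.73129336 -3.15248405] [0.02466567 0.00987789 0.01338162] 0.6533376846094932
top tape_mid [295.3 246.1] 0.68
top tape_mid [317.  183.2] 0.65
top tape_mid [268.2 248.3] 0.61
top hook_bend [265.4 244.3] 0.54
top hook_bend [293.6 245.3] 0.47
top hook_bend [313.6 177.5] 0.47
top rim [400.  198.4] 0.95
[403 205]
scene tape_mid [397.  211.7] 0.77
scene tape_mid [371.8 196.8] 0.61
scene tape_mid [263.9 119.4] 0.57
scene tape_mid [308.9 227.7] 0.56
scene hook_bend [402.3 207.7] 0.86
scene hook_bend [260.1 111.7] 0.71
scene hook_bend [305.9 229.9] 0.67
scene hook_bend [381.5 194.3] 0.64
scene tongue_tip [310.9 234.7] 0.46
scene tongue_tip [257.9 121.8] 0.39
scene rim [253.5 149.3] 0.73
[256 130]
```

View pics/h.png

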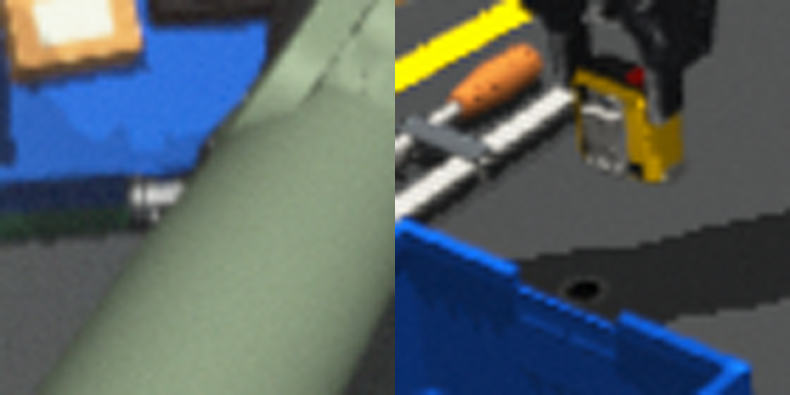

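The scene view shows the tape upright in the grip, hook toward the tote, above and outside the notch. The left and right shoulders of the notch are at about (517,275) and (620,315) in the crop. I'll check lateral offset and tilt from depth.

```bash
python3 - <<'E'
from h import *
s=r.get_state();p=s["tcp_pos"];y=.0815;X=np.array([np.cos(y),np.sin(y),0]);Yv=np.array([-X[1],X[0],0])
I=cv2.imread("scenehi.png")
Ds=[]
for k in range(3):
    I,D=r.camera("scene");Ds.append(D)
D=np.median(Ds,0);C=cloud("scene",D);d=C-p;a=d@X;b=d@Yv;c=d[...,2]
hsv=cv2.cvtColor(I,cv2.COLOR_BGR2HSV)
m=(np.abs(b)<.034)&(c>-.03)&(c<.05)&(a>.0)&(a<.035)
yel=m&(hsv[...,0]>18)&(hsv[...,0]<35)&(hsv[...,1]>120)
print("yellow a,b,c pct",[np.percentile(q[yel]*1e3,[2,50,98]).round(1) for q in(a,b,c)])
gr=m&~yel&(hsv[...,1]<70)&(c<.028)
print("grey",gr.sum(),[np.percentile(q[gr]*1e3,[2,25,50,75,98]).round(1) for q in(a,b,c)])
f=m&(np.abs(b)<.025)&(c<.025)&(c>-.018);A=np.c_[b[f],c[f],np.ones(f.sum())]
print("face a=kb*b+kc*c+k",np.linalg.lstsq(A,a[f],rcond=None)[0])
for off in(12,16,20):print(off,"hook pred px",proj("scene",p+X*off/1e3+[0,0,.0265]),"tip",proj("scene",p+X*off/1e3+[0,0,-.0075]))
print("rim pred",proj("scene",(.557,-.264,.144)),proj("top",(.557,-.264,.144)))
# shoulders of notch in scene depth
q=C-np.array([.557,-.264,0]);a=q@X;b=q@Yv
for n,CC in(("scene",C),("top",cloud("top",np.load("topm.npy")))):
    q=CC-np.array([.557,-.264,0]);a=q@X;b=q@Yv
    for lo in range(-52,52,4):
        k=(np.abs(a)<.015)&(b*1e3>=lo)&(b*1e3<lo+4)&(CC[...,2]>.1)&(CC[...,2]<.17)
        if k.sum():print(n,lo,(CC[k][:,2].max()*1e3).round(1),end="; ")
    print()
    k=(np.abs(b)<.035)&(np.abs(a)<.015)&(CC[...,2]>.1385)&(CC[...,2]<.149);print("rim a",np.percentile(a[k]*1e3,[2,25,50,75,98]).round(1))
E
```

```text
yellow a,b,c pct [array([ 1.8, 10.8, 14.1]), array([-25.9,  17. ,  29.5]), array([-9.4, 24.1, 43.7])]
grey 80 [array([ 2.4, 15. , 18.8, 21. , 24.6]), array([-11.6,  -4.9,   2.9,   9.3,  32. ]), array([-14.6,  -3.8,   7.1,  18.9,  27.4])]
face a=kb*b+kc*c+k [-0.14530143  0.09847004  0.01606078]
12 hook pred px [258.09412456 113.95446941] tip [258.91249977 122.97403632]
16 hook pred px [257.2961245  114.51220073] tip [258.12706451 123.53847885]
20 hook pred px [256.49550535 115.07176257] tip [257.33908778 124.10474779]
rim pred [251.48927129 149.34718036] [399.59672336 199.00225274]
scene -52 155.2; scene -48 156.0; scene -44 157.3; scene -40 157.3; scene -36 143.6; scene -32 141.4; scene -28 144.6; scene -24 144.2; scene -20 142.1; scene -16 145.4; scene -12 144.7; scene -8 139.4; scene -4 144.2; scene 0 140.7; scene 4 144.1; scene 8 141.6; scene 12 138.9; scene 16 144.8; scene 20 134.1; scene 24 144.7; scene 28 141.9; scene 32 140.8; scene 36 155.3; scene 40 156.6; scene 44 158.1; scene 48 156.4; 
rim a [-2.8 -0.4  0.5  1.8  4.2]
top -52 156.7; top -48 159.9; top -44 157.0; top -40 144.5; top -36 146.6; top -32 143.0; top -28 142.6; top -24 139.3; top -20 142.0; top -16 143.4; top -12 145.6; top -8 142.4; top -4 141.9; top 0 141.2; top 4 139.9; top 8 142.8; top 12 143.2; top 16 141.2; top 20 131.5; top 24 145.7; top 28 140.0; top 32 144.3; top 36 155.2; top 40 158.6; top 44 154.7; top 48 157.0; 
rim a [-3.9 -2.8 -1.9 -1.2 -0.3]
```

>>> {"name": "step_arm", "arguments": {
  "steps": [
    [-2,0,25,0,0,0],
    [-5,2,50,0,0,0],
    [-7,10,68,0,0,0],
    [-7,20,74,0,0,0],
    [-7,28,74,0,0,0]
  ]
}}

```text
time_s: 7.78
tcp_pos: [0.5297, -0.2687, 0.1564]
tcp_rot: [-2.128, -2.307, 0.0]
wrist_force: [-0.3, 0.6, -2.2]
gripper_width: 0.65
```

>>> {"name": "step_arm", "arguments": {
  "steps": [
    [0,0,0,0,0,0],
    [0,0,0,0,0,0],
    [0,0,0,0,0,0],
    [0,0,0,0,0,0]
  ]
}}

```text
time_s: 8.12
tcp_pos: [0.5303, -0.2697, 0.1592]
tcp_rot: [2.128, 2.309, 0.0]
wrist_force: [0.2, -0.1, -2.1]
gripper_width: 0.652
```

>>> {"name": "step_arm", "arguments": {
  "steps": [
    [0,2,0,0,0,0],
    [0,4,0,0,0,0],
    [0,6,0,0,0,0],
    [0,6,0,0,0,0],
    [0,6,0,0,0,0]
  ]
}}

```text
time_s: 8.53
tcp_pos: [0.536, -0.2689, 0.1581]
tcp_rot: [-2.129, -2.31, 0.0]
wrist_force: [-0.3, 0.1, -2.4]
gripper_width: 0.653
```

>>> {"name": "step_arm", "arguments": {
  "steps": [
    [0,1,0,0,0,0],
    [0,2,0,0,0,0],
    [0,3,0,0,0,0],
    [0,3,0,0,0,0],
    [0,3,0,0,0,0]
  ]
}}

```text
time_s: 8.95
tcp_pos: [0.5389, -0.2687, 0.158]
tcp_rot: [-2.129, -2.31, 0.0]
wrist_force: [-0.3, 0.5, -2.9]
gripper_width: 0.649
```

>>> {"name": "step_arm", "arguments": {
  "steps": [
    [0,0,1,0,0,0],
    [0,1,1,0,0,0],
    [0,2,1,0,0,0],
    [0,2,1,0,0,0],
    [0,2,1,0,0,0]
  ]
}}

```text
time_s: 9.37
tcp_pos: [0.54, -0.2685, 0.1568]
tcp_rot: [-2.129, -2.308, 0.002]
wrist_force: [-3.8, -0.2, -1.4]
gripper_width: 0.653
```

>>> {"name": "step_arm", "arguments": {
  "steps": [
    [0,1,0,0,0,0],
    [0,2,0,0,0,0],
    [0,2,0,0,0,0],
    [0,2,0,0,0,0],
    [0,2,0,0,0,0]
  ]
}}

```text
time_s: 9.78
tcp_pos: [0.5405, -0.2684, 0.1565]
tcp_rot: [-2.128, -2.306, 0.006]
wrist_force: [-7.5, -0.5, 0.4]
gripper_width: 0.65
```

>>> {"name": "step_arm", "arguments": {
  "steps": [
    [0,1,0,0,0,0],
    [0,2,0,0,0,0],
    [0,2,0,0,0,0],
    [0,2,0,0,0,0],
    [0,2,0,0,0,0]
  ]
}}

```text
time_s: 10.2
tcp_pos: [0.5408, -0.2684, 0.1562]
tcp_rot: [-2.127, -2.304, 0.01]
wrist_force: [-11.6, -1.8, 1.5]
gripper_width: 0.651
```

Contact with the wall is where I expected (plate against the outside, TCP x≈0.540). I'll ease off and descend.

>>> {"name": "step_arm", "arguments": {
  "steps": [
    [0,-2,0,0,0,0],
    [0,-4,0,0,0,0],
    [0,-5,0,0,0,0],
    [0,-5,0,0,0,0],
    [0,-5,0,0,0,0]
  ]
}}

```text
time_s: 10.62
tcp_pos: [0.5399, -0.2685, 0.157]
tcp_rot: [-2.129, -2.31, -0.0]
wrist_force: [-3.0, -0.3, -2.0]
gripper_width: 0.65
```

>>> {"name": "step_arm", "arguments": {
  "steps": [
    [0,0,1,0,0,0],
    [0,0,2,0,0,0],
    [0,0,3,0,0,0],
    [0,0,4,0,0,0],
    [0,0,4,0,0,0]
  ]
}}

```text
time_s: 11.03
tcp_pos: [0.5399, -0.2687, 0.1529]
tcp_rot: [2.129, 2.31, -0.0]
wrist_force: [-2.1, 0.2, -1.1]
gripper_width: 0.652
```

>>> {"name": "step_arm", "arguments": {
  "steps": [
    [0,0,1,0,0,0],
    [0,0,2,0,0,0],
    [0,0,3,0,0,0],
    [0,0,4,0,0,0],
    [0,0,4,0,0,0]
  ]
}}

```text
time_s: 11.45
tcp_pos: [0.5398, -0.2686, 0.1488]
tcp_rot: [-2.129, -2.31, 0.0]
wrist_force: [-2.9, 0.6, -0.7]
gripper_width: 0.653
```

>>> {"name": "step_arm", "arguments": {
  "steps": [
    [0,0,1,0,0,0],
    [0,0,2,0,0,0],
    [0,0,3,0,0,0],
    [0,0,4,0,0,0],
    [0,0,4,0,0,0]
  ]
}}

```text
time_s: 11.87
tcp_pos: [0.5399, -0.2686, 0.1451]
tcp_rot: [-2.13, -2.31, 0.0]
wrist_force: [-4.0, -1.0, 2.0]
gripper_width: 0.655
```

>>> {"name": "step_arm", "arguments": {
  "steps": [
    [0,0,1,0,0,0],
    [0,0,2,0,0,0],
    [0,0,3,0,0,0],
    [0,0,3,0,0,0],
    [0,0,3,0,0,0]
  ]
}}

```text
time_s: 12.28
tcp_pos: [0.5399, -0.2687, 0.1428]
tcp_rot: [2.129, 2.309, -0.0]
wrist_force: [-5.1, 0.1, 5.0]
gripper_width: 0.65
```

```bash
python3 - <<'E'
from h import *
s=r.get_state();print(s["tcp_pos"],s["wrist_force"],s["torque"])
I,D=r.camera("scene");c=proj("scene",(.55,-.265,.15)).astype(int)
cv2.imwrite("pics/d.png",cv2.resize(I[c[1]-35:c[1]+35,c[0]-40:c[0]+40],(640,560),interpolation=cv2.INTER_CUBIC))
E
```

```text
[ 0.53989909 -0.26874949  0.1427703 ] [-5.07097346  0.10116268  4.95470219] [ 0.10562715  1.26149403 -0.09858499]
```

View pics/d.png

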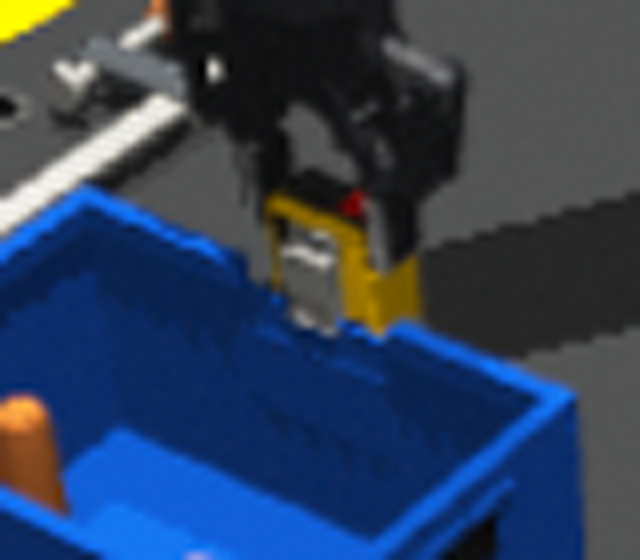

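The tongue's tip at (318,330) shows in front of the wall edge, so it is inside, and the case is outside and roughly centred in the notch. The push is about 8 N. I'll continue in small steps.

>>> {"name": "step_arm", "arguments": {
  "steps": [
    [0,0,1,0,0,0],
    [0,0,2,0,0,0],
    [0,0,3,0,0,0],
    [0,0,3,0,0,0]
  ]
}}

```text
time_s: 12.67
tcp_pos: [0.5399, -0.2689, 0.1402]
tcp_rot: [2.129, 2.309, -0.001]
wrist_force: [-7.0, 0.4, 7.2]
gripper_width: 0.655
```

>>> {"name": "step_arm", "arguments": {
  "steps": [
    [0,0,1,0,0,0],
    [0,0,2,0,0,0],
    [0,0,3,0,0,0],
    [0,0,3,0,0,0]
  ]
}}

```text
time_s: 13.0
tcp_pos: [0.5399, -0.2691, 0.1377]
tcp_rot: [2.129, 2.308, -0.001]
wrist_force: [-7.7, 0.1, 9.8]
gripper_width: 0.654
```

>>> {"name": "step_arm", "arguments": {
  "steps": [
    [0,0,1,0,0,0],
    [0,0,2,0,0,0],
    [0,0,3,0,0,0],
    [0,0,3,0,0,0]
  ]
}}

```text
time_s: 13.33
tcp_pos: [0.5399, -0.2694, 0.1345]
tcp_rot: [2.129, 2.308, -0.002]
wrist_force: [-7.3, -1.0, 7.2]
gripper_width: 0.653
```

>>> {"name": "step_arm", "arguments": {
  "steps": [
    [0,-1,1,0,0,0],
    [0,-1,2,0,0,0],
    [0,-1,3,0,0,0],
    [0,-1,4,0,0,0],
    [0,-1,4,0,0,0]
  ]
}}

```text
time_s: 13.75
tcp_pos: [0.5398, -0.2695, 0.1304]
tcp_rot: [2.128, 2.307, 0.0]
wrist_force: [-5.3, 0.4, 6.6]
gripper_width: 0.651
```

>>> {"name": "step_arm", "arguments": {
  "steps": [
    [0,0,1,0,0,0],
    [0,0,2,0,0,0],
    [0,0,3,0,0,0],
    [0,0,3,0,0,0]
  ]
}}

```text
time_s: 14.08
tcp_pos: [0.5398, -0.2695, 0.1274]
tcp_rot: [2.128, 2.307, 0.0]
wrist_force: [-4.8, -1.0, 6.2]
gripper_width: 0.653
```

>>> {"name": "step_arm", "arguments": {
  "steps": [
    [0,0,1,0,0,0],
    [0,0,2,0,0,0],
    [0,0,3,0,0,0],
    [0,0,3,0,0,0]
  ]
}}

```text
time_s: 14.42
tcp_pos: [0.5398, -0.2695, 0.1244]
tcp_rot: [2.128, 2.307, 0.0]
wrist_force: [-4.9, -1.4, 6.9]
gripper_width: 0.65
```

>>> {"name": "step_arm", "arguments": {
  "steps": [
    [0,0,1,0,0,0],
    [0,0,2,0,0,0],
    [0,0,2,0,0,0],
    [0,0,2,0,0,0]
  ]
}}

```text
time_s: 14.75
tcp_pos: [0.5398, -0.2695, 0.1225]
tcp_rot: [2.128, 2.307, 0.0]
wrist_force: [-4.1, -0.2, 6.9]
gripper_width: 0.653
```

>>> {"name": "step_arm", "arguments": {
  "steps": [
    [0,0,1,0,0,0],
    [0,0,2,0,0,0],
    [0,0,2,0,0,0],
    [0,0,2,0,0,0]
  ]
}}

```text
time_s: 15.08
tcp_pos: [0.5398, -0.2695, 0.1208]
tcp_rot: [2.128, 2.307, 0.0]
wrist_force: [-6.4, -0.5, 8.5]
gripper_width: 0.654
```

>>> {"name": "step_arm", "arguments": {
  "steps": [
    [0,0,1,0,0,0],
    [0,0,2,0,0,0],
    [0,0,2,0,0,0],
    [0,0,2,0,0,0]
  ]
}}

```text
time_s: 15.42
tcp_pos: [0.5398, -0.2696, 0.1191]
tcp_rot: [2.128, 2.307, -0.0]
wrist_force: [-5.9, 0.7, 11.1]
gripper_width: 0.652
```

>>> {"name": "step_arm", "arguments": {
  "steps": [
    [0,0,1,0,0,0],
    [0,0,2,0,0,0],
    [0,0,2,0,0,0],
    [0,0,2,0,0,0]
  ]
}}

```text
time_s: 15.75
tcp_pos: [0.5398, -0.2697, 0.1173]
tcp_rot: [2.128, 2.307, -0.0]
wrist_force: [-7.0, 0.6, 11.7]
gripper_width: 0.652
```

>>> {"name": "step_arm", "arguments": {
  "steps": [
    [0,0,1,0,0,0],
    [0,0,2,0,0,0],
    [0,0,2,0,0,0],
    [0,0,2,0,0,0]
  ]
}}

```text
time_s: 16.08
tcp_pos: [0.5398, -0.2698, 0.115]
tcp_rot: [2.128, 2.307, -0.0]
wrist_force: [-5.6, -0.5, 8.8]
gripper_width: 0.651
```

>>> {"name": "step_arm", "arguments": {
  "steps": [
    [0,0,1,0,0,0],
    [0,0,2,0,0,0],
    [0,0,2,0,0,0],
    [0,0,2,0,0,0]
  ]
}}

```text
time_s: 16.42
tcp_pos: [0.5398, -0.2698, 0.1129]
tcp_rot: [2.128, 2.307, -0.0]
wrist_force: [-5.8, -0.5, 9.8]
gripper_width: 0.648
```

>>> {"name": "step_arm", "arguments": {
  "steps": [
    [0,0,1,0,0,0],
    [0,0,1,0,0,0],
    [0,0,1,0,0,0],
    [0,0,1,0,0,0]
  ]
}}

```text
time_s: 16.75
tcp_pos: [0.5398, -0.2698, 0.1122]
tcp_rot: [2.128, 2.307, -0.0]
wrist_force: [-6.0, 0.0, 11.0]
gripper_width: 0.654
```

>>> {"name": "step_arm", "arguments": {
  "steps": [
    [0,0,1,0,0,0],
    [0,0,1,0,0,0],
    [0,0,1,0,0,0],
    [0,0,1,0,0,0]
  ]
}}

```text
time_s: 17.08
tcp_pos: [0.5398, -0.2698, 0.1118]
tcp_rot: [2.127, 2.306, -0.0]
wrist_force: [-7.5, 1.3, 15.0]
gripper_width: 0.654
```

>>> {"name": "step_arm", "arguments": {
  "steps": [
    [0,0,1,0,0,0],
    [0,0,1,0,0,0],
    [0,0,1,0,0,0],
    [0,0,1,0,0,0]
  ]
}}

```text
time_s: 17.42
tcp_pos: [0.5398, -0.2698, 0.1112]
tcp_rot: [2.127, 2.306, -0.0]
wrist_force: [-8.1, 1.7, 17.4]
gripper_width: 0.652
```

>>> {"name": "step_arm", "arguments": {
  "steps": [
    [0,0,1,0,0,0],
    [0,0,1,0,0,0],
    [0,0,1,0,0,0],
    [0,0,1,0,0,0]
  ]
}}

```text
time_s: 17.75
tcp_pos: [0.5398, -0.2698, 0.1105]
tcp_rot: [2.127, 2.306, -0.0]
wrist_force: [-8.9, 2.2, 19.6]
gripper_width: 0.653
```

The bend has bottomed out: force now rises at the pad's stiffness, with a push of about 22 N. I'll relax the load before letting go.

>>> {"name": "step_arm", "arguments": {
  "steps": [
    [0,0,-2,0,0,0],
    [0,0,-4,0,0,0],
    [0,-1,-6,0,0,0],
    [0,-1,-7,0,0,0],
    [0,-1,-7,0,0,0]
  ]
}}

```text
time_s: 18.17
tcp_pos: [0.5398, -0.2698, 0.1152]
tcp_rot: [2.127, 2.307, 0.002]
wrist_force: [0.1, -1.5, 2.9]
gripper_width: 0.654
```

```bash
python3 - <<'E'
from h import *
s=r.get_state();print(s["tcp_pos"],s["wrist_force"],s["torque"])
E
```

```text
[ 0.5397735  -0.26980562  0.11522107] [ 0.07432502 -1.50599137  2.93213735] [-0.51321751 -0.15347772 -0.11586633]
```

>>> {"name": "step_arm", "arguments": {
  "steps": [
    [0,0,0,0,0,0],
    [0,0,0,0,0,0]
  ],
  "force": 20
}}

```text
time_s: 18.33
tcp_pos: [0.5397, -0.2698, 0.1148]
tcp_rot: [2.127, 2.307, 0.001]
wrist_force: [2.8, -3.1, 4.4]
gripper_width: 0.649
```

>>> {"name": "step_arm", "arguments": {
  "steps": [
    [0,0,0,0,0,0],
    [0,0,0,0,0,0],
    [0,0,0,0,0,0],
    [0,0,0,0,0,0],
    [0,0,0,0,0,0]
  ],
  "hand": -1
}}

```text
time_s: 18.75
tcp_pos: [0.5374, -0.2682, 0.1135]
tcp_rot: [-2.128, -2.309, 0.0]
wrist_force: [-0.1, -0.3, -0.6]
gripper_width: 1.003
```

```bash
python3 - <<'E'
from h import *
s=r.get_state();print(s["time_s"],s["tcp_pos"],s["wrist_force"],s["torque"],s["gripper_width"])
I,D=r.camera("scene");c=proj("scene",(.55,-.265,.15)).astype(int)
cv2.imwrite("pics/e.png",cv2.resize(I[c[1]-35:c[1]+35,c[0]-40:c[0]+40],(640,560),interpolation=cv2.INTER_CUBIC))
E
```

```text
18.75 [ 0.53741567 -0.26818609  0.11350938] [-0.10962268 -0.27092318 -0.63699851] [-0.02682873 -0.05636938  0.00198337] 1.0025365370430066
```

View pics/e.png

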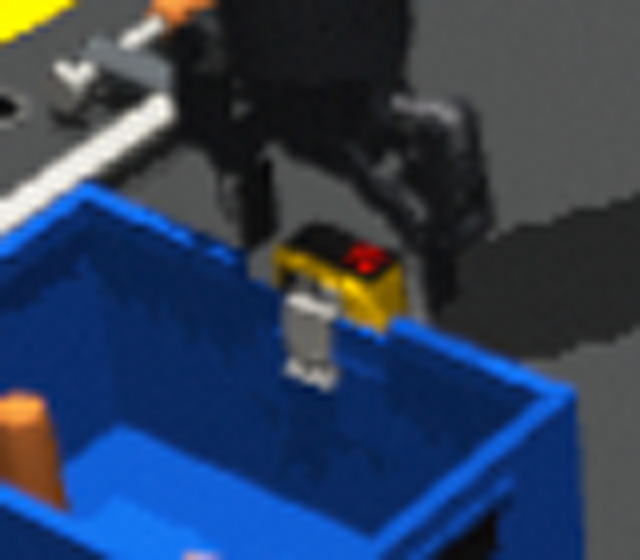

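The gripper is open and the tape hangs in the notch, tongue inside at about (310,345), case outside. I'll retract straight up and check the depth.

>>> {"name": "step_arm", "arguments": {
  "steps": [
    [0,0,-10,0,0,0],
    [0,0,-35,0,0,0],
    [0,0,-70,0,0,0],
    [0,0,-105,0,0,0],
    [0,0,-140,0,0,0]
  ]
}}

```text
time_s: 19.22
tcp_pos: [0.5375, -0.2684, 0.2563]
tcp_rot: [-2.129, -2.31, -0.0]
wrist_force: [1.3, -1.0, 0.1]
gripper_width: 1.0
```

>>> {"name": "step_arm", "arguments": {
  "steps": [
    [0,-40,-10,0,0,0],
    [0,-80,-10,0,0,0],
    [0,-120,-10,0,0,0],
    [0,-120,-10,0,0,0],
    [0,-120,-10,0,0,0]
  ]
}}

```text
time_s: 19.63
tcp_pos: [0.4167, -0.2784, 0.2653]
tcp_rot: [2.132, 2.307, 0.0]
wrist_force: [-0.1, -0.0, 0.4]
gripper_width: 1.0
```

```bash
python3 - <<'E'
from h import *
print(r.get_state()["tcp_pos"])
y=.0815;X=np.array([np.cos(y),np.sin(y),0]);Yv=np.array([-X[1],X[0],0])
for n in("scene","top"):
    Ds=[]
    for k in range(5):
        I,D=r.camera(n);Ds.append(D)
    C=cloud(n,np.median(Ds,0));q=C-np.array([.557,-.264,0]);a=q@X*1e3;b=q@Yv*1e3;z=C[...,2]*1e3
    hsv=cv2.cvtColor(I,cv2.COLOR_BGR2HSV)
    t=(a>-45)&(a<-3)&(abs(b)<35)&(z>140);blue=(hsv[...,0]>95)&(hsv[...,0]<130)&(hsv[...,1]>120)
    ct=t&~blue;print(n,ct.sum(),"case top z",np.percentile(z[ct],[25,50,75,90,98]).round(1),"a",np.percentile(a[ct],[5,50,95]).round(1),"b",np.percentile(b[ct],[5,95]).round(1))
    sh=(abs(a-1)<8)&(abs(b)>46)&(abs(b)<80)&(z>150)&blue;print("shoulder",sh.sum(),np.percentile(z[sh],[50,75,90]).round(1))
    A=np.c_[a[ct],b[ct],np.ones(ct.sum())];print("tilt",np.linalg.lstsq(A,z[ct],rcond=None)[0].round(3))
    hk=(a>-3)&(a<15)&(abs(b)<16)&~blue&(hsv[...,1]<100)&(z>100);print("tongue",hk.sum(),np.percentile(z[hk],[2,98]).round(1) if hk.sum() else 0)
    for th in("hook_bend","tongue_tip","rim"):print(th,[(np.round(d["pixel"],1),round(d["conf"],2)) for d in r.place_of(n,th) if abs(d["pixel"][0]-(253 if n=="scene" else 400))<15])
    print(proj(n,(.557,-.266,.144)),proj(n,(.561,-.266,.110)))
    c=proj(n,(.55,-.265,.15)).astype(int);cv2.imwrite(f"f{n}.png",cv2.resize(I[c[1]-25:c[1]+25,c[0]-25:c[0]+25],(395,395),interpolation=cv2.INTER_CUBIC))
cv2.imwrite("pics/f.png",np.hstack([cv2.imread("fscene.png"),cv2.imread("ftop.png")]))
E
```

```text
[ 0.4167094  -0.27843703  0.26529853]
scene 153 case top z [150.9 156.4 159.  160.1 162.4] a [-30.5 -12.8  -4.2] b [-25.4  24.6]
shoulder 50 [154.7 155.9 156.4]
tilt [-2.94000e-01 -1.12000e-01  1.50488e+02]
tongue 66 [111.4 150.7]
hook_bend [(array([251.9, 147.4]), 0.69)]
tongue_tip [(array([253.3, 159.6]), 0.44)]
rim [(array([251.7, 148.4]), 0.61)]
[251.05097511 149.12157596] [251.09478307 157.95085233]
top 156 case top z [154.8 157.4 159.7 161.3 162.7] a [-37.7 -24.   -7.6] b [-27.9  22.3]
shoulder 54 [153.9 155.1 156.7]
tilt [ 1.14000e-01 -1.40000e-02  1.59247e+02]
tongue 16 [128.1 148.8]
hook_bend [(array([398.3, 198.2]), 0.54)]
tongue_tip []
rim [(array([403.1, 203.6]), 0.56)]
[400.15193957 199.0030299 ] [398.47171885 199.67728847]
```

View pics/f.png

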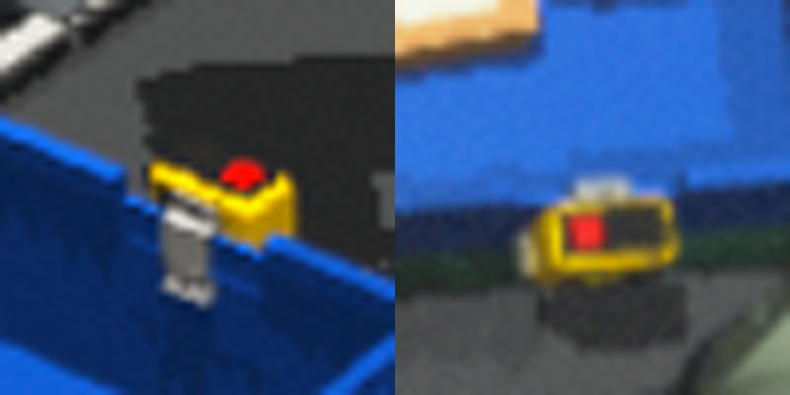

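The picture shows the tape upright outside and the tongue inside the notch (scene crop (185,260)). One sharper height check of case top against the notch shoulders:

```bash
python3 - <<'E'
from h import *
y=.0815;X=np.array([np.cos(y),np.sin(y),0]);Yv=np.array([-X[1],X[0],0])
for n in("scene","top"):
    Ds=[r.camera(n) for k in range(15)];I=Ds[-1][0]
    C=cloud(n,np.mean([d for _,d in Ds],0));q=C-np.array([.557,-.264,0]);a=q@X*1e3;b=q@Yv*1e3;z=C[...,2]*1e3
    red=(I[...,2]>1.6*I[...,1])&(I[...,2]>120)
    er=lambda m:cv2.erode(m.astype(np.uint8),np.ones((3,3)))>0
    t=(a>-34)&(a<-5)&(b>-27)&(b<25)&(z>152)&(z<170)
    te=er(t)&~red
    print(n,"case top n",te.sum(),np.median(z[te]).round(2),z[te].std().round(2),"a",a[te].mean().round(1))
    for w,nm in(((abs(b)>46)&(abs(b)<110),"shoulders"),):
        s=w&(a>-4)&(a<9)&(z>152)&(z<162);print(nm,s.sum(),np.median(z[s]).round(2),z[s].std().round(2))
    e=(abs(b)<36)&(abs(b)>15)&(a>-4)&(a<4)&(z>139)&(z<149);print("edge",e.sum(),np.median(z[e]).round(2),z[e].std().round(2))
E
```

```text
scene case top n 27 158.58 1.14 a -13.6
shoulders 73 154.67 0.83
edge 11 142.12 1.11
top case top n 36 159.12 0.91 a -19.2
shoulders 85 154.48 0.94
edge 12 142.76 1.3
```

```bash
python3 -c "
from bench import r
s=r.get_state();print(s['time_s'],s['wrist_force']);print(r.sign_off())"
```

```text
21.9333 [ 0.34157445  0.73122846 -0.36543324]
the job is handed in; nothing more can be done
None
```

The yellow tape measure now hangs by its belt hook in the tote's notch, case upright outside and steel tongue inside. I handed the job in at about 22 s of the 58 s allowed.

- **Pick-up and approach:** I gripped the tape from above by its two end faces. I found the wall by touching it with the hook's plate, with up to about 12 N sideways, before pushing down.
- **Pressing home:** The push peaked at about 12–13 N to spread the hook over the rim and about 14–15 N on the ramp. It then rose steeply, as expected once the bend sits on the edge. The highest push was about 22 N (2.3 kg), below the 2.5 kg limit. I eased off the load before opening the gripper.
- **Height check after release:** The case top stands 3.9 mm (scene camera) and 4.6 mm (top camera) above the notch shoulders, against 4 mm expected when fully home. The tongue tip is about 111 mm above the bench, against about 110 mm expected. These readings are good to about 1 mm.
- **Robot clear:** The arm was retracted, with the wrist force near zero.
- **Checks that disagreed or were not made:**
  - The networks' tape and rim positions differed by up to about 1 cm between the two cameras, so I used depth and touch instead.
  - A quick tilt fit of the case top was too noisy to use, so upright is judged from the pictures.
  - I did not re-measure the other objects. I saw none disturbed in the views I had.

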